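Tamp the bar offcuts level in the blue crate

TASK

Take the flat-footed tamper with the yellow handle and press down the three bright steel offcuts that stand proud in the lavender-blue crate, until the whole fill is level with the crate's rim and a lid would go on. Push them only with the tamper, not with the gripper itself, then stand the tamper back upright in the middle of its black rubber mat, where it was, and let go.

Things in the scene. Friction and masses are not known exactly. Their poses are not given: they have to be found in the camera images.
- tamper_grip (a point): Flat tamper, 0.45 kg, upright in the middle of a black rubber mat 110 x 110 x 4 mm: round flat steel foot 72 mm across, 10 mm thick; thin stem; square yellow handle 28 x 28 mm, 70 mm tall. This point is the handle's centre, on the tamper's axis, 95 mm above the foot's underside, 35 mm below the handle's top. z is up the handle, x and y square to its faces. (The black-handled rammer is a bystander.)
- slug_a: Bright square bar offcut, 26 x 26 mm, on end in the lavender-blue crate (134 x 134 mm, fixed to the bench, rim 70 mm above the bench, filled with darker offcuts 0 to 5 mm below the rim). Origin: centre of its top face; z up, x and y along the crate's sides. Starts 24 to 36 mm above the rim; pushed fully down it stops 2 mm below it.
- slug_b: Bright round bar offcut, 27 mm across, on end in the same crate. Origin: centre of its top face; axes, start height and stop as slug_a. All three slide only straight up and down, wedged by their neighbours: a press of about 5 N (more if quick) moves one, and it stays where it is left.
- slug_c: Bright square bar offcut, 26 x 26 mm, on end in the same crate, near a corner. Origin: centre of its top face; axes, start height, stop and stiffness as slug_a and slug_b. The like black crate of brass and copper offcuts is not part of the job.
Mind the look-alikes: they are no part of the job. Leave any green or turquoise look-alike of the part that bears tamper_grip alone.

How it is judged:
By the outcome, as a careful person would: the job done as asked, in the order asked, and still so for the second after the job is handed in, with the robot touching nothing.
It also fails if it takes over 51 s, if anything falls off the work surface, if the arm or the gripper's body presses on something with over 40 N, if the wrist force passes 120 N, or if a joint passes its speed limit or range.

ROBOT

A 6-joint arm with a two-finger parallel gripper is mounted at the origin on the work surface. World frame = base frame: x ahead of the robot, y to its left, z up, the work surface at z = 0. Lengths are in m, angles in rad, forces in N, time in s.
With the tool pointing down it reaches from about 0.25 to 0.725 m from the base axis. Payload 4 kg.
Tool frame: the origin (TCP) lies at the very end of the fingers, on their centre line; the grasp point (between the pads) lies 19 mm behind it; z points along the fingers, y is the line along which they close (so a half turn about z gives the same grasp; the last joint's range is limited). The gripper opens to 85 mm and grips with 20 to 120 N. Pads are 22 mm wide; open, the fingers measure 114 mm over their backs; the gripper's body (76 mm by 85 mm) begins 54 mm behind the grasp point. The pads swing forward as they close: fully open they stand 13 mm farther back than shut.
Start: joints at [-1.297, 0.241, 0.005, 1.335, 0, 1.571], TCP at [0.135, -0.481, 0.231] pointing down, gripper open.
Joint ranges: [-2.72, 2.72], [-1.05, 1.87], [-1.09, 1.28], [-1.99, 2.15], [-1.42, 1.44], [-3.14, 3.14]. Speed limits (rad/s): [2.79, 2.79, 3.14, 3.14, 3.14, 3.14].

INTERFACE

Orientations are given as a unit quaternion [x, y, z, w].
In Python, from workcell import bot gives the robot as it stands.
- The arm moves only by the tool carry_out, never from a script. Its argument "increments" is one flat list of numbers, 5 for each row, row after row: the finger opening in cm, from 0 to 8.54, then the shift along the tool's x, y, z in cm, then the turn about the tool's z in rad. A call has exactly 5 rows; each row shifts and turns the commanded pose from where the row before left it, along the tool's axes as they then stand; what a row does not reach is not made up. A row lasts 1/8 s, in which the tool goes at most 62.5 mm and 10.7 degrees, less where a joint would pass 70% of its speed; a pose out of reach is approached as far as the arm can. A call with a gripper value outside its range is refused whole. The fingers move at their own pace and stop on an object; the grip force is fixed at half the most. Time passes only in rows, so rows that do not move let the fingers close, or fill a call up. It gives the time, the measured TCP pose, the force, the opening and the grip force at its end, in the units of the state.
- bot.get_obs(): the state, without advancing time (a new reading comes with each control period).
- bot.camera(name): name is "scene" or "top"; returns a dict with "pixels" (420x560x3 uint8, blue, green, red), "range_z" (420x560 float32, m along the optical axis (not along the pixel's ray), 0 where there is no reading), "mtx" (3x3 intrinsics, pixels), "eye" and "attitude" of the camera in the world. Camera axes: x right, y down, z forward; pixel columns grow to the right and rows downward; lengths in m; the calibration is good to about 2 mm. A picture is of the moment at which its call begins.
- bot.job_done(): hands the job in; it is judged then, once.
Trained networks look in a picture, given as the dict that the camera call returned (one of the last four; its "shot" number tells which), for a name from the list of things; names that differ only in an ending like _2 or _b are one class to them, and where a whole thing is asked for, a point or a joint stands for the part that bears it (a point fixed in the world has none). Each returns a list of dicts, best first, with "p" (0 to 1); they miss things now and then, are a little off and sometimes report something else, mostly with a low value. They report only what shows in the picture. A call takes as long as a camera call. They do not tell look-alikes from the thing itself.
- bot.find_in(picture, name): "xyz" ([x, y, z] in m, in the coordinates of the camera as it stood for that picture, good to about 4 mm: the middle of the surface that is visible of it).
- bot.regions_of(picture, name): "mask" (420x560 bool, what is visible of it).
- bot.place_of(picture, name): "xyz" ([x, y, z] in m, in the coordinates of the camera as it stood for that picture, good to about 4 mm: a listed point, or the origin of a listed thing).
The state is a dict: "clock": time; "joint_pos": joint angles; "joint_vel": joint speeds; "tau": joint torques, N m; "eef_pos": TCP position; "tool_rot": TCP orientation; "ft_force": force on the tool from outside, world axes, zero at the start; "ft_torque": the same for the moment, N m; "grip_width": finger opening in m; "grasp_force": force on a finger pad.
Only numpy, scipy, OpenCV 4.12 (cv2) and the standard library are available. Lean on these libraries where they do the work, as an engineer would, in place of code of your own. Each camera call takes 0.05 s, during which the arm holds its last target. There are 200 camera calls.

## Working session

There is one attempt and no reset: what is moved stays moved. The work goes in short steps, Python scripts to look and compute and a tool call to move; the robot and the scene stay as the last step left them, time stands still between calls to the robot, and variables do not carry over. Pictures are saved under pics/ and viewed, at most 10 in all, crops included, and the job is handed in when it is done.

Besides the shell and the picture viewer there is one more tool, called after "Request:" by a JSON object that holds its "op" and its "data". carry_out: Moves the arm, as the interface text tells. Its arguments: {"type":"object","properties":{"increments":{"type":"array","items":{"type":"number"}}},"required":["increments"]}

```bash
mkdir -p pics; cat > h.py <<'E'
import numpy as np, cv2
from workcell import bot
from scipy.spatial.transform import Rotation as R
def T(p):
    a=np.array(p["attitude"],float)
    M=a if a.shape==(3,3) else R.from_quat(a).as_matrix()
    return M,np.array(p["eye"],float)
def w(p,x):
    M,e=T(p); return M@np.array(x)+e
def cloud(p):
    z=p["range_z"]; K=p["mtx"]; v,u=np.mgrid[:z.shape[0],:z.shape[1]]
    P=np.stack([(u-K[0][2])/K[0][0]*z,(v-K[1][2])/K[1][1]*z,z],-1)
    M,e=T(p); W=P@M.T+e; W[z==0]=np.nan; return W
def px(p,x):
    M,e=T(p); c=M.T@(np.array(x)-e); q=np.array(p["mtx"])@c; return q[:2]/q[2]
E
python3 - <<'E'
from h import *
np.set_printoptions(precision=4,suppress=True)
o=bot.get_obs(); print(o["clock"],o["eef_pos"],o["tool_rot"],o["grip_width"])
for c in ["scene","top"]:
    p=bot.camera(c); cv2.imwrite(f"pics/{c}0.png",p["pixels"]); print(c,p["eye"],p["attitude"])
    for n in ["tamper_grip","slug_a","slug_b","slug_c"]:
        for r in bot.place_of(p,n)[:5]:
            x=w(p,r["xyz"]); print(n,round(r["p"],2),x,px(p,x))
E
```

```text
0.0 [ 0.135  -0.4807  0.2304] [ 0.9906  0.1365 -0.0001 -0.0011] 0.08575442660837813
scene [1.0815 0.5679 1.2178] [ 0.3693  0.8828 -0.2649 -0.1189]
tamper_grip 0.77 [0.6316 0.4374 0.0955] [368.3488 332.0693]
tamper_grip 0.76 [0.521  0.2646 0.0943] [343.3148 258.8409]
tamper_grip 0.61 [0.5259 0.3863 0.0934] [378.6126 290.0391]
slug_a 0.74 [ 0.4769 -0.0632  0.1021] [267.6826 178.1876]
slug_a 0.51 [ 0.5142 -0.0085  0.1028] [271.891  196.1315]
slug_a 0.48 [0.4584 0.028  0.1004] [294.7294 192.747 ]
slug_b 0.74 [ 0.4769 -0.0632  0.1021] [267.6826 178.1876]
slug_b 0.51 [ 0.5142 -0.0085  0.1028] [271.891  196.1315]
slug_b 0.48 [0.4584 0.028  0.1004] [294.7294 192.747 ]
slug_c 0.74 [ 0.4769 -0.0632  0.1021] [267.6826 178.1876]
slug_c 0.51 [ 0.5142 -0.0085  0.1028] [271.891  196.1315]
slug_c 0.48 [0.4584 0.028  0.1004] [294.7294 192.747 ]
top [0.3207 0.0733 1.1265] [-0.7035  0.7038 -0.0689  0.0711]
tamper_grip 0.66 [0.5266 0.3858 0.0988] [130.1742 211.8208]
tamper_grip 0.63 [0.516  0.2564 0.1023] [191.6129 216.4437]
tamper_grip 0.62 [0.6264 0.4344 0.096 ] [110.5283 166.2288]
slug_a 0.65 [ 0.4807 -0.0654  0.1004] [346.8865 233.2719]
slug_a 0.54 [0.4563 0.0264 0.1026] [302.6016 244.9103]
slug_a 0.43 [ 0.5113 -0.0102  0.1039] [320.0512 218.4393]
slug_b 0.65 [ 0.4807 -0.0654  0.1004] [346.8865 233.2719]
slug_b 0.54 [0.4563 0.0264 0.1026] [302.6016 244.9103]
slug_b 0.43 [ 0.5113 -0.0102  0.1039] [320.0512 218.4393]
slug_c 0.65 [ 0.4807 -0.0654  0.1004] [346.8865 233.2719]
slug_c 0.54 [0.4563 0.0264 0.1026] [302.6016 244.9103]
slug_c 0.43 [ 0.5113 -0.0102  0.1039] [320.0512 218.4393]
```

View pics/scene0.png

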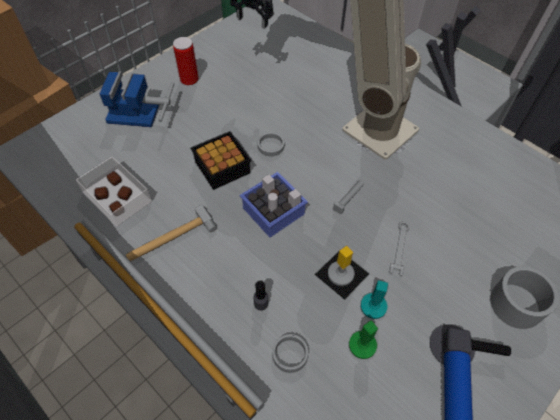

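View pics/top0.png

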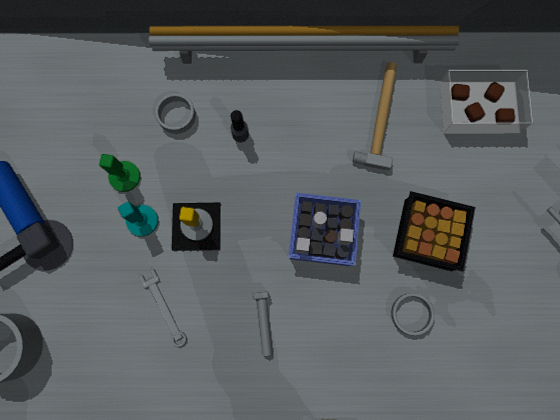

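Scene: the yellow tamper stands on its black mat at (343,259) in the scene view and (190,216) in the top view. The lavender crate is at (273,204) and (325,229), with bright slugs at top pixels (302,244), (346,235) and the round one at (320,218). Green and turquoise look-alikes and the black rammer are clearly elsewhere. Next I'll measure handle yaw, heights and the crate.

```bash
python3 - <<'E'
from h import *
np.set_printoptions(precision=4,suppress=True)
for c in ["scene","top"]:
    p=bot.camera(c); W=cloud(p); hsv=cv2.cvtColor(p["pixels"],cv2.COLOR_BGR2HSV)
    H,S,V=[hsv[...,i].astype(int) for i in range(3)]
    X,Y,Z=W[...,0],W[...,1],W[...,2]
    near=(abs(X-.52)<.07)&(abs(Y-.262)<.07)
    m=near&(H>18)&(H<35)&(S>120)
    Q=W[m]; print(c,"yellow",len(Q),np.nanpercentile(Q,[2,50,98],axis=0).tolist())
    t=m&(Z>np.nanpercentile(Q[:,2],98)-.006)
    print(" handle top",t.sum(),np.nanmean(W[t],0),cv2.minAreaRect((W[t][:,:2]*1000).astype(np.float32)))
    d=near&(V<60)&(Z<.012)&(Z>-.005)&~m
    print(" mat",cv2.minAreaRect((W[d][:,:2]*1000).astype(np.float32)),np.nanmedian(Z[d]))
    k=near&(Z>.008)&(Z<.022)&(S<60); print(" foot",cv2.minEnclosingCircle((W[k][:,:2]*1000).astype(np.float32)),np.nanmedian(Z[k]))
    b=(abs(X-.483)<.1)&(abs(Y+.02)<.1)&(H>105)&(H<135)&(S>70)&(Z>.06)
    print(" rim",cv2.minAreaRect((W[b][:,:2]*1000).astype(np.float32)),np.nanmedian(Z[b]))
    for n,x,y in [("a|c",.479,-.064),("b",.513,-.009),("c|a",.457,.027)]:
        s=(np.hypot(X-x,Y-y)<.026)&(Z>.085); 
        zt=np.nanpercentile(Z[s],90); s&=Z>zt-.006
        print(" ",n,s.sum(),zt,cv2.minAreaRect((W[s][:,:2]*1000).astype(np.float32)))
    if c=="top":
        cv2.imwrite("pics/z.png",cv2.resize(p["pixels"][150:300,130:400],None,fx=2.9,fy=2.9,interpolation=cv2.INTER_CUBIC))
E
```

```text
scene yellow 260 [[0.4748949045961844, 0.2514635492806041, 0.006601214512049096], [0.526836243567801, 0.2682765206137492, 0.11768961349300011], [0.5339535781462584, 0.27855512278149325, 0.13755376580469353]]
 handle top 85 [0.5202 0.2653 0.1344] ((519.036376953125, 265.64044189453125), (26.18209457397461, 27.332300186157227), 82.39803314208984)
 mat ((514.6435546875, 266.84381103515625), (111.23422241210938, 107.91285705566406), 0.5223491191864014) 0.004556947718559967
 foot ((522.7510986328125, 258.0124206542969), 77.3315658569336) 0.015515728810000518
 rim ((498.8710021972656, -19.834556579589844), (144.1958770751953, 144.9765625), 83.0327377319336) 0.06813689286635927
  a|c 67 0.1061921283242651 ((480.13787841796875, -61.232295989990234), (27.356945037841797, 25.90944480895996), 83.77072143554688)
  b 58 0.10688038178823275 ((515.5247802734375, -6.644306182861328), (25.225860595703125, 22.71989631652832), 45.39265441894531)
  c|a 69 0.10278980164089657 ((462.3841247558594, 28.886316299438477), (25.851665496826172, 27.34438705444336), 88.4076156616211)
top yellow 321 [[0.5005372826
[... 348 characters left out ...]
070251464844), (115.5480728149414, 109.92498016357422), 0.022559981793165207) 0.004271561490871378
 foot ((518.904296875, 261.1325378417969), 68.89966583251953) 0.015902985964647343
 rim ((496.9391784667969, -23.31743621826172), (142.4467010498047, 143.07290649414062), 83.1833267211914) 0.06911877633974539
  a|c 159 0.1060846985323618 ((477.2950744628906, -64.31880950927734), (25.83258628845215, 26.276004791259766), 81.68063354492188)
  b 127 0.10754408687979677 ((512.756103515625, -9.86883544921875), (24.720495223999023, 25.558204650878906), 10.103960990905762)
  c|a 151 0.1028061440127174 ((458.7239990234375, 25.434375762939453), (24.883716583251953, 25.548370361328125), 89.02033233642578)
```

View pics/z.png

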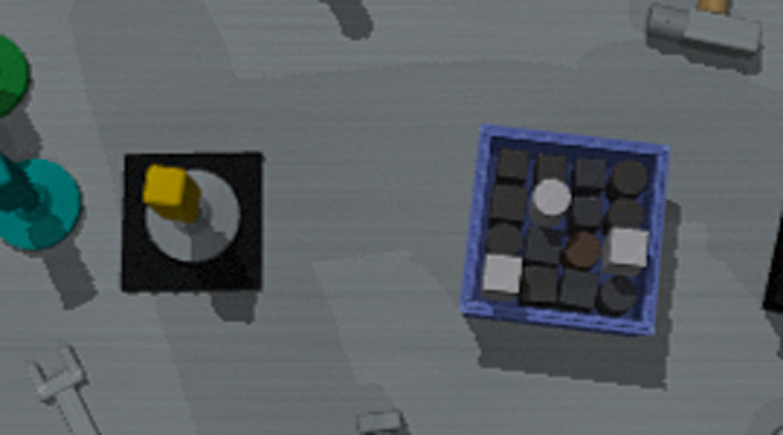

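Request:
{"op": "carry_out", "data": {"increments": [8.5, 0, 0, 0, 0.137, 8.5, 0, 0, 0, 0.137, 8.5, 0, 0, 0, 0.137, 8.5, 1.96, -5.6, 0, 0, 8.5, 1.96, -5.6, 0, 0]}}

```text
clock: 1.23
eef_pos: [0.1897, -0.3749, 0.231]
tool_rot: [0.998, -0.07, 0.0, -0.0]
ft_force: [0.5, 0.1, 0.2]
grip_width: 0.0851
grasp_force: 0.0
```

Request:
{"op": "carry_out", "data": {"increments": [8.5, 1.96, -5.6, 0, 0, 8.5, 1.96, -5.6, 0, 0, 8.5, 1.96, -5.6, 0, 0, 8.5, 1.96, -5.6, 0, 0, 8.5, 1.96, -5.6, 0, 0]}}

```text
clock: 1.85
eef_pos: [0.3255, -0.1102, 0.2318]
tool_rot: [0.998, -0.069, 0.001, 0.0]
ft_force: [0.5, -1.1, -0.1]
grip_width: 0.0848
grasp_force: 0.0
```

Request:
{"op": "carry_out", "data": {"increments": [8.5, 1.96, -5.6, 0, 0, 8.5, 1.96, -5.6, 0, 0, 8.5, 1.96, -5.6, 0, 0, 8.5, 1.96, -5.6, 0, 0, 8.5, 0, 0, 0, 0]}}

```text
clock: 2.48
eef_pos: [0.4225, 0.0095, 0.2353]
tool_rot: [0.999, -0.015, 0.0, -0.037]
ft_force: [-0.4, 0.5, -0.4]
grip_width: 0.0849
grasp_force: 0.0
```

```bash
python3 - <<'E'
from h import *
o=bot.get_obs(); print({k:np.round(o[k],3).tolist() for k in ["clock","joint_pos","joint_vel","eef_pos","tool_rot","ft_force"]})
print(R.from_quat(o["tool_rot"]).as_matrix().round(3))
E
```

```text
{'clock': 2.475, 'joint_pos': [-0.031, 0.085, -0.175, 1.312, 0.075, 3.141], 'joint_vel': [-0.026, -0.028, -0.043, 0.019, -0.02, 0.0], 'eef_pos': [0.422, 0.01, 0.235], 'tool_rot': [0.999, -0.015, 0.0, -0.037], 'ft_force': [-0.42, 0.463, -0.392]}
[[ 1.    -0.03   0.001]
 [-0.03  -0.997  0.075]
 [-0.001 -0.075 -0.997]]
```

Request:
{"op": "carry_out", "data": {"increments": [8.5, 0, 0, 0, -0.18, 8.5, 0, 0, 0, -0.18, 8.5, 0, 0, 0, -0.18, 8.5, 0, 0, 0, -0.18, 8.5, 0, 0, 0, -0.18]}}

```text
clock: 3.1
eef_pos: [0.4203, 0.0081, 0.2353]
tool_rot: [0.906, 0.422, 0.016, -0.033]
ft_force: [0.3, -0.0, -0.9]
grip_width: 0.085
grasp_force: 0.0
```

Request:
{"op": "carry_out", "data": {"increments": [8.5, 0, 0, 0, -0.18, 8.5, 0, 0, 0, -0.18, 8.5, 0, 0, 0, -0.18, 8.5, 0, 0, 0, 0, 8.5, 0, 0, 0, 0]}}

```text
clock: 3.72
eef_pos: [0.4209, 0.0084, 0.2354]
tool_rot: [0.763, 0.646, 0.024, -0.028]
ft_force: [-0.1, -0.2, -0.4]
grip_width: 0.0849
grasp_force: 0.0
```

```bash
python3 - <<'E'
from h import *
o=bot.get_obs(); print({k:np.round(o[k],4).tolist() for k in ["clock","joint_pos","eef_pos","tool_rot","ft_force"]})
print(R.from_quat(o["tool_rot"]).as_matrix().round(4))
E
```

```text
{'clock': 3.725, 'joint_pos': [-0.0337, 0.0825, -0.1775, 1.3123, 0.0746, 1.7031], 'eef_pos': [0.4209, 0.0084, 0.2354], 'tool_rot': [0.7628, 0.6456, 0.0245, -0.0281], 'ft_force': [-0.0692, -0.2357, -0.4314]}
[[ 0.1653  0.9862  0.001 ]
 [ 0.9835 -0.1649  0.0745]
 [ 0.0736 -0.0113 -0.9972]]
```

```bash
cat >> h.py <<'E'
def go(x,y,z,frm=None):
    o=bot.get_obs(); M=R.from_quat(o["tool_rot"]).as_matrix()
    s=np.array(o["eef_pos"]) if frm is None else np.array(frm)
    d=M.T@(np.array([x,y,z])-s)*100; n=int(np.ceil(np.linalg.norm(d)/5.8)); print("total",d.round(2),"rows",n,"each",(d/n).round(3)); return np.array([x,y,z])
E
python3 - <<'E'
from h import *
a=go(.5175,.263,.20); go(.5175,.2635,.083,a)
E
```

```text
total [26.37  5.37  5.44] rows 5 each [5.275 1.074 1.087]
total [-0.81  0.12 11.67] rows 3 each [-0.271  0.041  3.89 ]
```

Request:
{"op": "carry_out", "data": {"increments": [8.5, 5.27, 1.07, 1.09, 0, 8.5, 5.27, 1.07, 1.09, 0, 8.5, 5.27, 1.07, 1.09, 0, 8.5, 5.27, 1.07, 1.09, 0, 8.5, 5.27, 1.07, 1.09, 0]}}

```text
clock: 4.35
eef_pos: [0.5173, 0.265, 0.1996]
tool_rot: [0.762, 0.646, 0.025, -0.028]
ft_force: [1.5, 0.2, -0.0]
grip_width: 0.0853
grasp_force: 0.0
```

Request:
{"op": "carry_out", "data": {"increments": [8.5, 0, 0, 0, 0, 8.5, 0, 0, 0, 0, 8.5, 0, 0, 0, 0, 8.5, 0, 0, 0, 0, 8.5, 0, 0, 0, 0]}}

```text
clock: 4.97
eef_pos: [0.517, 0.2627, 0.2005]
tool_rot: [0.762, 0.646, 0.025, -0.028]
ft_force: [-0.7, 0.4, 0.4]
grip_width: 0.085
grasp_force: 0.0
```

```bash
python3 - <<'E'
from h import *
o=bot.get_obs(); print(np.round(o["eef_pos"],4),np.round(o["joint_pos"],3)); print(R.from_quat(o["tool_rot"]).as_matrix().round(4))
go(.5175,.2635,.083)
p=bot.camera("scene"); cv2.imwrite("pics/s1.png",cv2.resize(p["pixels"][130:330,220:480],None,fx=3,fy=3))
E
```

```text
[0.517  0.2627 0.2005] [0.435 0.386 0.125 1.277 0.067 2.171]
[[ 0.1634  0.9866  0.002 ]
 [ 0.9838 -0.1631  0.075 ]
 [ 0.0743 -0.0103 -0.9972]]
total [-0.79  0.16 11.72] rows 3 each [-0.263  0.052  3.907]
```

View pics/s1.png

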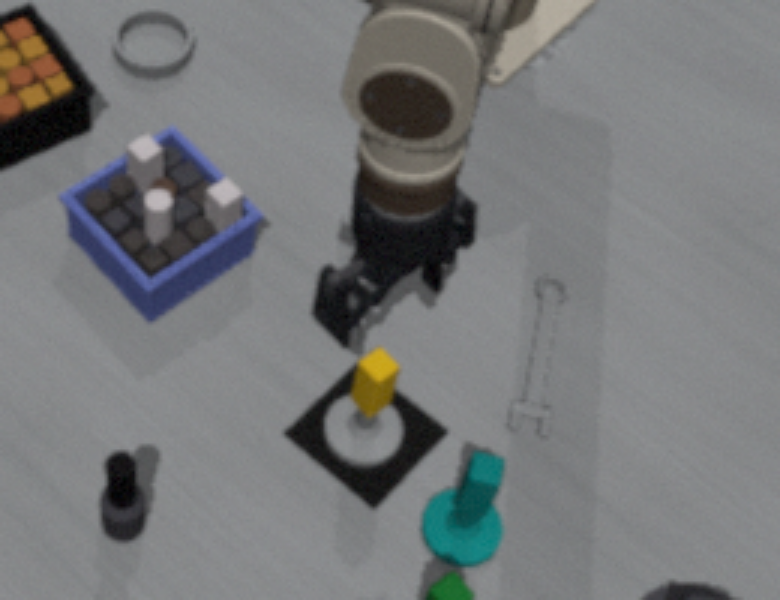

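The open gripper sits over the yellow handle at (375,370) in the crop, with its surroundings clear. I'll descend and close.

Request:
{"op": "carry_out", "data": {"increments": [8.5, -0.2, 0.04, 2.93, 0, 8.5, -0.2, 0.04, 2.93, 0, 8.5, -0.2, 0.04, 2.93, 0, 8.5, -0.2, 0.04, 2.93, 0, 8.5, 0, 0, 0, 0]}}

```text
clock: 5.65
eef_pos: [0.5152, 0.2629, 0.08]
tool_rot: [0.762, 0.647, 0.022, -0.029]
ft_force: [-0.2, 0.4, -0.4]
grip_width: 0.0851
grasp_force: 0.0
```

Request:
{"op": "carry_out", "data": {"increments": [6, 0, 0, 0, 0, 4.5, 0, 0, 0, 0, 3, 0, 0, 0, 0, 2, 0, 0, 0, 0, 1, 0, 0, 0, 0]}}

```text
clock: 6.28
eef_pos: [0.5178, 0.2646, 0.0837]
tool_rot: [0.762, 0.647, 0.026, -0.028]
ft_force: [-1.9, -1.2, 6.7]
grip_width: 0.0273
grasp_force: 59.0
```

Request:
{"op": "carry_out", "data": {"increments": [0, 0, 0, 0, 0, 0, 0, 0, 0, 0, 0, 0, 0, 0, 0, 0, 0, 0, 0, 0, 0, 0, 0, 0, 0]}}

```text
clock: 6.9
eef_pos: [0.5179, 0.2646, 0.0837]
tool_rot: [0.762, 0.647, 0.026, -0.028]
ft_force: [-1.1, -0.4, 6.0]
grip_width: 0.0274
grasp_force: 59.0
```

```bash
python3 - <<'E'
from h import *
o=bot.get_obs(); print(np.round(o["eef_pos"],4),o["ft_torque"],o["grip_width"],o["grasp_force"]); 
p=bot.camera("scene"); W=cloud(p)
cv2.imwrite("pics/s2.png",cv2.resize(p["pixels"][130:330,220:480],None,fx=3,fy=3))
# crate refinement for later
a=go(*o["eef_pos"][:2],.215)
b=go(.514,-.008,.215,a); 
E
```

```text
[0.5179 0.2646 0.0837] [-0.14275112  0.19730652 -0.00388172] 0.027439396414602493 58.97510826587677
total [  0.99  -0.12 -13.09] rows 3 each [ 0.331 -0.041 -4.363]
total [-26.89   4.02  -2.07] rows 5 each [-5.377  0.805 -0.414]
```

View pics/s2.png

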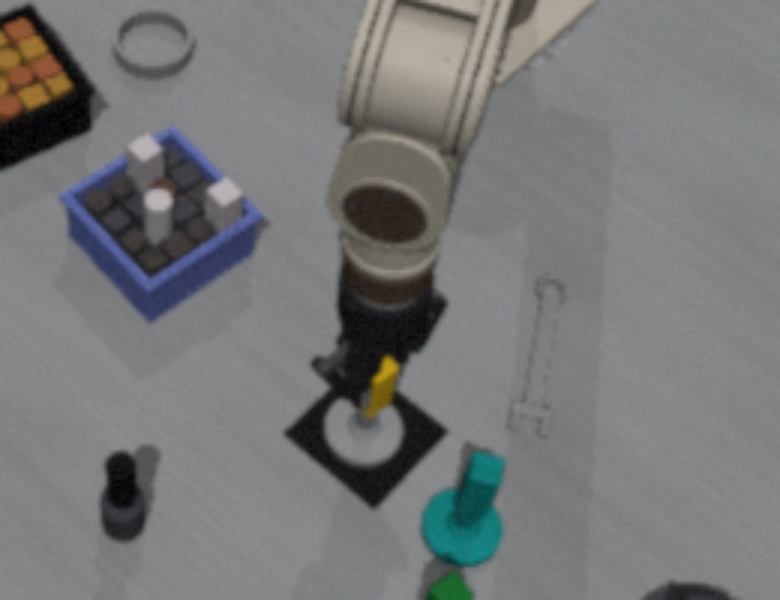

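Gripped at 27 mm with 59 N, foot flat on the mat and handle at (382,385) in the crop. I'll lift and go above slug b.

Request:
{"op": "carry_out", "data": {"increments": [0, 0.1, 0, -1.3, 0, 0, 0.2, -0.02, -2.95, 0, 0, 0.23, -0.03, -2.95, 0, 0, 0.23, -0.03, -2.95, 0, 0, 0.23, -0.04, -2.94, 0]}}

```text
clock: 7.58
eef_pos: [0.5168, 0.2637, 0.2139]
tool_rot: [0.762, 0.647, 0.023, -0.028]
ft_force: [0.3, 0.1, -5.1]
grip_width: 0.027
grasp_force: 59.4
```

Request:
{"op": "carry_out", "data": {"increments": [0, -4.5, 0.67, -0.34, 0, 0, -4.5, 0.67, -0.34, 0, 0, -4.5, 0.67, -0.34, 0, 0, -4.5, 0.67, -0.34, 0, 0, -4.5, 0.67, -0.34, 0]}}

```text
clock: 8.2
eef_pos: [0.5132, 0.0346, 0.2132]
tool_rot: [0.762, 0.647, 0.024, -0.029]
ft_force: [0.8, 0.1, -4.7]
grip_width: 0.0272
grasp_force: 59.8
```

Request:
{"op": "carry_out", "data": {"increments": [0, -4.3, 0.65, -0.34, 0, 0, 0, 0, 0, 0, 0, 0, 0, 0, 0, 0, 0, 0, 0, 0, 0, 0, 0, 0, 0]}}

```text
clock: 8.82
eef_pos: [0.5135, -0.0065, 0.2137]
tool_rot: [0.761, 0.647, 0.025, -0.028]
ft_force: [0.1, 0.0, -4.4]
grip_width: 0.0271
grasp_force: 59.8
```

```bash
python3 - <<'E'
from h import *
o=bot.get_obs(); print(np.round(o["eef_pos"],4),np.round(o["joint_pos"],3),np.round(o["ft_force"],2),np.round(o["ft_torque"],3),o["grip_width"]); 
p=bot.camera("scene"); W=cloud(p)
cv2.imwrite("pics/s3.png",cv2.resize(p["pixels"][110:290,200:440],None,fx=3.3,fy=3.3))
for q in ([.514,-.008,.107],[.4787,-.0628,.106],[.4605,.027,.103]): print((px(p,q)-[200,110])*3.3)
go(.514,-.0066,.190)
E
```

```text
[ 0.5135 -0.0065  0.2137] [-0.057  0.278  0.006  1.303  0.075  1.675] [ 0.09  0.04 -4.43] [-0.102 -0.036  0.054] 0.02712757079534777
[237.75974406 281.57081273]
[222.18610131 223.70734554]
[310.12748826 272.00469198]
total [-0.17  0.07  2.37] rows 1 each [-0.171  0.072  2.366]
```

View pics/s3.png

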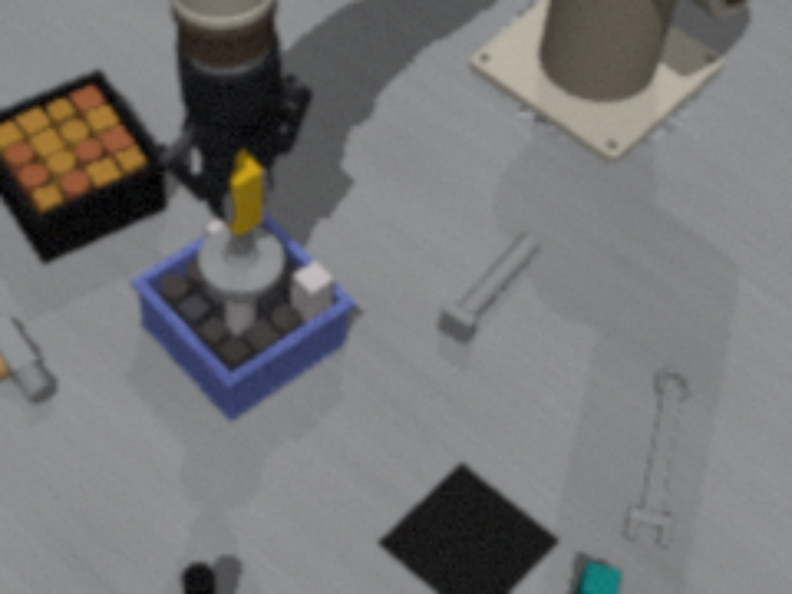

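The foot is centred over slug b: foot at (240,262) in the crop, slug below it at (240,310). Pressing.

Request:
{"op": "carry_out", "data": {"increments": [0, -0.08, 0.01, 1.1, 0, 0, -0.08, 0.01, 1.1, 0, 0, -0.045, 0.006, 0.6, 0, 0, -0.037, 0.005, 0.5, 0, 0, -0.037, 0.005, 0.5, 0]}}

```text
clock: 9.5
eef_pos: [0.5133, -0.0074, 0.1758]
tool_rot: [0.762, 0.647, 0.025, -0.028]
ft_force: [-2.3, 0.1, 0.4]
grip_width: 0.0277
grasp_force: 60.4
```

Request:
{"op": "carry_out", "data": {"increments": [0, -0.037, 0.005, 0.5, 0, 0, -0.037, 0.005, 0.5, 0, 0, -0.037, 0.005, 0.5, 0, 0, -0.037, 0.005, 0.5, 0, 0, -0.037, 0.005, 0.5, 0]}}

```text
clock: 10.12
eef_pos: [0.5135, -0.0074, 0.1503]
tool_rot: [0.762, 0.647, 0.025, -0.028]
ft_force: [-2.7, -0.4, -0.0]
grip_width: 0.0272
grasp_force: 60.4
```

Request:
{"op": "carry_out", "data": {"increments": [0, 0, 0, 0.1, 0, 0, 0, 0, 0, 0, 0, 0, 0, 0, 0, 0, 0, 0, 0, 0, 0, 0, 0, 0, 0]}}

```text
clock: 10.75
eef_pos: [0.5136, -0.0074, 0.1496]
tool_rot: [0.762, 0.647, 0.025, -0.028]
ft_force: [0.0, -0.3, -5.8]
grip_width: 0.0273
grasp_force: 59.8
```

Request:
{"op": "carry_out", "data": {"increments": [0, 0, 0, 0.1, 0, 0, 0, 0, 0.1, 0, 0, 0, 0, 0.1, 0, 0, 0, 0, 0, 0, 0, 0, 0, 0, 0]}}

```text
clock: 11.38
eef_pos: [0.5137, -0.0073, 0.1477]
tool_rot: [0.762, 0.647, 0.025, -0.028]
ft_force: [-3.6, -1.3, 5.4]
grip_width: 0.0277
grasp_force: 61.1
```

```bash
python3 - <<'E'
from h import *
o=bot.get_obs(); print(np.round(o["eef_pos"],4),np.round(o["ft_force"],2),o["grip_width"])
a=go(o["eef_pos"][0],o["eef_pos"][1],.210)
go(.4787,-.0614,.210,a)
go(.4605,.0284,.210,[.4787,-.0614,.210])
E
```

```text
[ 0.5137 -0.0073  0.1477] [-3.57 -1.28  5.38] 0.02768880497033827
total [ 0.46 -0.06 -6.21] rows 2 each [ 0.23  -0.03  -3.105]
total [-5.89 -2.58 -0.41] rows 2 each [-2.946 -1.288 -0.206]
total [ 8.54 -3.25  0.66] rows 2 each [ 4.271 -1.625  0.332]
```

Request:
{"op": "carry_out", "data": {"increments": [0, 0.15, -0.02, -2.07, 0, 0, 0.15, -0.02, -2.07, 0, 0, 0.15, -0.02, -2.07, 0, 0, -2.64, -1.28, -0.18, 0, 0, -2.64, -1.28, -0.18, 0]}}

```text
clock: 12.0
eef_pos: [0.4795, -0.0555, 0.2083]
tool_rot: [0.761, 0.647, 0.025, -0.028]
ft_force: [0.5, 0.4, -5.1]
grip_width: 0.0273
grasp_force: 60.6
```

Request:
{"op": "carry_out", "data": {"increments": [0, 0, 0, 0, 0, 0, -0.08, 0.01, 1.0, 0, 0, -0.08, 0.01, 1.0, 0, 0, -0.037, 0.005, 0.5, 0, 0, -0.037, 0.005, 0.5, 0]}}

```text
clock: 12.62
eef_pos: [0.4793, -0.0548, 0.1784]
tool_rot: [0.762, 0.647, 0.024, -0.029]
ft_force: [-2.1, 0.7, 0.7]
grip_width: 0.0272
grasp_force: 61.4
```

Request:
{"op": "carry_out", "data": {"increments": [0, -0.037, 0.005, 0.5, 0, 0, -0.037, 0.005, 0.5, 0, 0, -0.037, 0.005, 0.5, 0, 0, -0.037, 0.005, 0.5, 0, 0, -0.037, 0.005, 0.5, 0]}}

```text
clock: 13.25
eef_pos: [0.4797, -0.0552, 0.1534]
tool_rot: [0.762, 0.647, 0.025, -0.028]
ft_force: [-1.5, 1.4, 0.4]
grip_width: 0.0275
grasp_force: 61.4
```

Request:
{"op": "carry_out", "data": {"increments": [0, -0.03, 0, 0.4, 0, 0, 0, 0, 0.1, 0, 0, 0, 0, 0, 0, 0, 0, 0, 0, 0, 0, 0, 0, 0, 0]}}

```text
clock: 13.88
eef_pos: [0.4798, -0.0551, 0.1495]
tool_rot: [0.762, 0.647, 0.025, -0.028]
ft_force: [-3.6, 2.6, 5.5]
grip_width: 0.0274
grasp_force: 62.3
```

Request:
{"op": "carry_out", "data": {"increments": [0, 0, 0, 0.1, 0, 0, 0, 0, 0.05, 0, 0, 0, 0, 0, 0, 0, 0, 0, 0, 0, 0, 0, 0, 0, 0]}}

```text
clock: 14.5
eef_pos: [0.4799, -0.0549, 0.1494]
tool_rot: [0.762, 0.647, 0.026, -0.028]
ft_force: [-6.5, 2.7, 14.1]
grip_width: 0.0278
grasp_force: 63.2
```

```bash
python3 - <<'E'
from h import *
o=bot.get_obs(); print(np.round(o["eef_pos"],4),np.round(o["ft_force"],2),o["grip_width"])
a=go(o["eef_pos"][0],o["eef_pos"][1],.208)
go(.4645,.0234,.208,a)
E
```

```text
[ 0.4799 -0.0549  0.1494] [-6.52  2.73 14.14] 0.02783442496671225
total [ 0.44 -0.05 -5.84] rows 2 each [ 0.219 -0.026 -2.92 ]
total [ 7.46 -2.78  0.58] rows 2 each [ 3.729 -1.392  0.292]
```

Seated on the rim. Now slug c.

Request:
{"op": "carry_out", "data": {"increments": [0, 0.15, -0.02, -1.98, 0, 0, 0.15, -0.02, -1.98, 0, 0, 0.15, -0.02, -1.98, 0, 0, 3.73, -1.39, 0.29, 0, 0, 3.73, -1.39, 0.29, 0]}}

```text
clock: 15.12
eef_pos: [0.465, 0.0231, 0.2064]
tool_rot: [0.762, 0.646, 0.025, -0.027]
ft_force: [-0.6, 0.5, -4.4]
grip_width: 0.0274
grasp_force: 60.8
```

Request:
{"op": "carry_out", "data": {"increments": [0, 0, 0, 0, 0, 0, -0.08, 0.01, 1.0, 0, 0, -0.08, 0.01, 1.0, 0, 0, -0.037, 0.005, 0.5, 0, 0, -0.037, 0.005, 0.5, 0]}}

```text
clock: 15.75
eef_pos: [0.4639, 0.0224, 0.1764]
tool_rot: [0.762, 0.646, 0.024, -0.028]
ft_force: [-2.3, -1.7, -0.5]
grip_width: 0.0278
grasp_force: 61.6
```

Request:
{"op": "carry_out", "data": {"increments": [0, -0.037, 0.005, 0.5, 0, 0, -0.037, 0.005, 0.5, 0, 0, -0.037, 0.005, 0.5, 0, 0, -0.037, 0.005, 0.5, 0, 0, -0.037, 0.005, 0.5, 0]}}

```text
clock: 16.38
eef_pos: [0.4645, 0.0229, 0.1514]
tool_rot: [0.762, 0.647, 0.025, -0.028]
ft_force: [-1.1, -2.8, -0.0]
grip_width: 0.0278
grasp_force: 61.6
```

Request:
{"op": "carry_out", "data": {"increments": [0, -0.03, 0, 0.4, 0, 0, 0, 0, 0.1, 0, 0, 0, 0, 0, 0, 0, 0, 0, 0, 0, 0, 0, 0, 0, 0]}}

```text
clock: 17.0
eef_pos: [0.4645, 0.0227, 0.1496]
tool_rot: [0.762, 0.647, 0.025, -0.027]
ft_force: [-8.8, -5.2, 19.3]
grip_width: 0.0272
grasp_force: 64.4
```

```bash
python3 - <<'E'
from h import *
o=bot.get_obs()
a=go(o["eef_pos"][0],o["eef_pos"][1],.208)
go(.517,.264,.208,a)
E
```

```text
total [ 0.43 -0.05 -5.83] rows 2 each [ 0.215 -0.024 -2.914]
total [24.59  1.27  1.81] rows 5 each [4.919 0.255 0.361]
```

Request:
{"op": "carry_out", "data": {"increments": [0, 0.15, -0.02, -1.98, 0, 0, 0.15, -0.02, -1.98, 0, 0, 0.15, -0.02, -1.98, 0, 0, 3.5, 0.18, 0.26, 0, 0, 3.5, 0.18, 0.26, 0]}}

```text
clock: 17.62
eef_pos: [0.4798, 0.0931, 0.2058]
tool_rot: [0.762, 0.646, 0.025, -0.029]
ft_force: [-0.5, -0.2, -4.3]
grip_width: 0.0274
grasp_force: 61.1
```

```bash
python3 - <<'E'
from h import *
np.set_printoptions(precision=4,suppress=True)
o=bot.get_obs(); print(o["eef_pos"])
for c in ["scene","top"]:
    p=bot.camera(c); W=cloud(p); V=p["pixels"].max(-1); X,Y,Z=W[...,0],W[...,1],W[...,2]
    d=(abs(X-.515)<.075)&(abs(Y-.265)<.075)&(V<45)&(Z<.012)&(Z>-.005)
    print(c," mat",d.sum(),np.median(W[d],0),cv2.minAreaRect((W[d][:,:2]*1000).astype(np.float32)))
    for x,y in [(.4787,-.0628),(.514,-.008),(.4605,.027)]:
        s=(np.hypot(X-x,Y-y)<.011); print("  slug z",np.nanpercentile(Z[s],[10,50,90]),V[s].mean())
    cv2.imwrite(f"pics/{c}4.png",cv2.resize(p["pixels"][110:290,200:440] if c=="scene" else p["pixels"][150:300,130:400],None,fx=2.9,fy=2.9))
go(.517,.264,.208)
E
```

```text
[0.4798 0.0931 0.2058]
scene  mat 1246 [0.517  0.2693 0.0044] ((515.1952514648438, 267.7773132324219), (109.01805877685547, 104.87224578857422), 0.7202504277229309)
  slug z [0.0655 0.0694 0.0715] 185.96875
  slug z [0.0644 0.0684 0.0722] 185.30555555555554
  slug z [0.0697 0.6609 0.6636] 164.22368421052633
top  mat 2245 [0.5121 0.2642 0.0043] ((512.5156860351562, 264.46893310546875), (109.04605102539062, 109.66715240478516), 0.04865220561623573)
  slug z [0.0683 0.0703 0.0718] 145.72727272727272
  slug z nan nan
  slug z [0.6601 0.6619 0.6639] 116.8146551724138
total [17.19  0.99  1.07] rows 3 each [5.731 0.331 0.357]
  return np.nanmean(a, axis, out=out, keepdims=keepdims)
<stdin>:9: RuntimeWarning: Mean of empty slice.
  ret = ret.dtype.type(ret / rcount)
```

View pics/scene4.png

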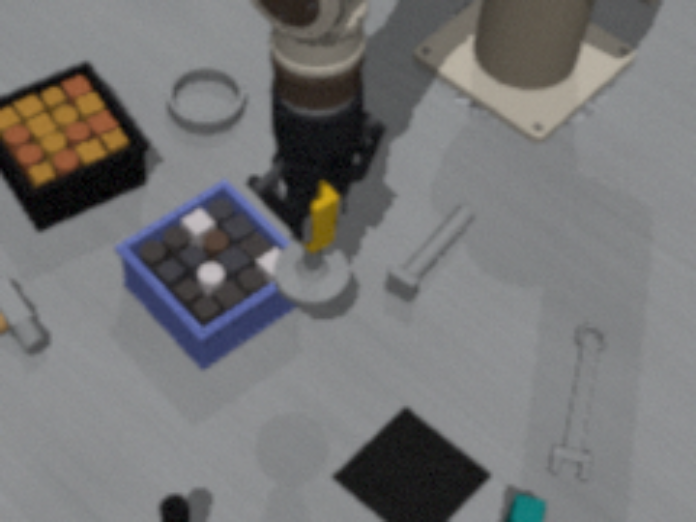

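Slugs a and b are level ((198,222) and (210,275) in the crop, z≈0.069–0.070); c at (270,262) is half hidden and I'll check it later. Going to the mat.

Request:
{"op": "carry_out", "data": {"increments": [0, 4.39, 0.19, 0.27, 0, 0, 4.39, 0.19, 0.27, 0, 0, 4.39, 0.19, 0.27, 0, 0, 4.39, 0.19, 0.27, 0, 0, 0, 0, 0, 0]}}

```text
clock: 18.35
eef_pos: [0.5154, 0.2676, 0.2069]
tool_rot: [0.76, 0.648, 0.025, -0.029]
ft_force: [0.9, -0.3, -5.8]
grip_width: 0.0276
grasp_force: 61.2
```

```bash
python3 - <<'E'
from h import *
np.set_printoptions(precision=4,suppress=True)
o=bot.get_obs(); print(o["eef_pos"],o["joint_vel"])
p=bot.camera("scene"); W=cloud(p); X,Y,Z=W[...,0],W[...,1],W[...,2]
for x,y in [(.482,-.060),(.516,-.006),(.463,.029)]:
    s=(np.hypot(X-x,Y-y)<.009); print("  slug z",np.nanpercentile(Z[s],[10,50,90]))
hsv=cv2.cvtColor(p["pixels"],cv2.COLOR_BGR2HSV)
k=(np.hypot(X-.516,Y-.264)<.06)&(Z>.11)&(Z<.16)&(hsv[...,1]<60); print(" foot top",k.sum(),cv2.minAreaRect((W[k][:,:2]*1000).astype(np.float32)),np.nanmedian(Z[k]))
n=W[k]-np.median(W[k],0); n=n[abs(n[:,2])<.006]; A=np.c_[n[:,:2],np.ones(len(n))]; print("tilt",np.linalg.lstsq(A,n[:,2],rcond=None)[0])
cv2.imwrite("pics/s5.png",cv2.resize(p["pixels"][130:330,220:480],None,fx=3,fy=3))
go(.516,.2655,.0840)
E
```

```text
[0.5154 0.2676 0.2069] [-0.0472 -0.0278 -0.0495  0.0284 -0.0442 -0.0133]
  slug z [0.0664 0.0703 0.0738]
  slug z [0.0664 0.0681 0.0711]
  slug z [0.0672 0.0699 0.0716]
 foot top 498 ((518.1427001953125, 268.1408996582031), (68.5816879272461, 71.94746398925781), 32.964698791503906) 0.13926693754761166
tilt [-0.022  -0.0001 -0.0001]
total [-0.9   0.27 12.25] rows 3 each [-0.299  0.09   4.082]
```

View pics/s5.png

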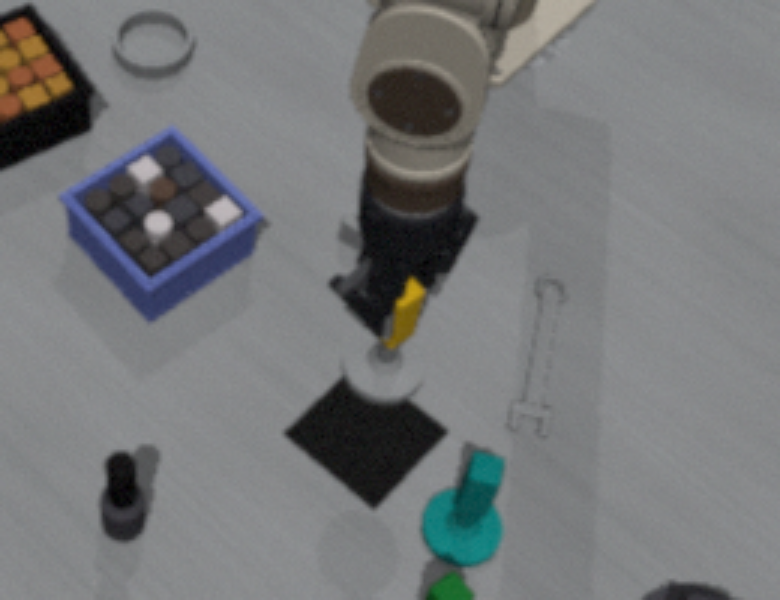

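All three slugs are level (z≈0.070, at crop (145,170), (158,224), (222,213)). The tamper hangs upright above the mat, so I'll set it down.

Request:
{"op": "carry_out", "data": {"increments": [0, -0.16, 0, 2.34, 0, 0, -0.16, 0, 2.34, 0, 0, -0.16, 0, 2.34, 0, 0, -0.16, 0, 2.34, 0, 0, -0.16, 0, 2.34, 0]}}

```text
clock: 19.02
eef_pos: [0.5137, 0.2638, 0.0898]
tool_rot: [0.762, 0.646, 0.024, -0.028]
ft_force: [0.7, 1.2, -5.5]
grip_width: 0.0277
grasp_force: 61.2
```

Request:
{"op": "carry_out", "data": {"increments": [0, 0, 0, 0, 0, 0, 0, 0, 0, 0, 0, -0.02, 0, 0.2, 0, 0, -0.02, 0, 0.2, 0, 0, 0, 0, 0, 0]}}

```text
clock: 19.65
eef_pos: [0.514, 0.2652, 0.0872]
tool_rot: [0.762, 0.647, 0.025, -0.028]
ft_force: [0.6, -0.5, -4.9]
grip_width: 0.0273
grasp_force: 61.1
```

Request:
{"op": "carry_out", "data": {"increments": [0, -0.01, 0, 0.1, 0, 0, -0.01, 0, 0.1, 0, 0, -0.01, 0, 0.1, 0, 0, 0, 0, 0, 0, 0, 0, 0, 0, 0]}}

```text
clock: 20.27
eef_pos: [0.5139, 0.2651, 0.0841]
tool_rot: [0.762, 0.647, 0.025, -0.028]
ft_force: [-1.1, -0.0, -3.4]
grip_width: 0.0274
grasp_force: 61.4
```

```bash
python3 - <<'E'
from h import *
np.set_printoptions(precision=4,suppress=True)
o=bot.get_obs(); print(o["eef_pos"],o["ft_force"],o["ft_torque"])
p=bot.camera("scene"); W=cloud(p); X,Y,Z=W[...,0],W[...,1],W[...,2]; V=p["pixels"].max(-1)
s=cv2.cvtColor(p["pixels"],cv2.COLOR_BGR2HSV)[...,1]
k=(np.hypot(X-.516,Y-.264)<.05)&(Z>.0105)&(Z<.022)&(s<60)&(V>70); print("foot",k.sum(),cv2.minAreaRect((W[k][:,:2]*1000).astype(np.float32)),W[k].min(0),W[k].max(0))
E
```

```text
[0.5139 0.2651 0.0841] [-1.1248 -0.0239 -3.3847] [-0.0926  0.0863  0.0233]
foot 333 ((519.8397216796875, 267.9930725097656), (63.30755615234375, 70.40162658691406), 34.709747314453125) [0.4801 0.2288 0.0108] [0.5526 0.3006 0.0218]
```

Centred within about 3 mm and just touching. Lower a hair and release.

Request:
{"op": "carry_out", "data": {"increments": [0, 0, 0, 0.05, 0, 0, 0, 0, 0, 0, 3.2, 0, 0, 0, 0, 4, 0, 0, 0, 0, 5, 0, 0, 0, 0]}}

```text
clock: 20.95
eef_pos: [0.5144, 0.2653, 0.0838]
tool_rot: [0.762, 0.647, 0.025, -0.028]
ft_force: [0.9, -0.1, 0.3]
grip_width: 0.0498
grasp_force: 0.0
```

Request:
{"op": "carry_out", "data": {"increments": [6, 0, 0, 0, 0, 7, 0, 0, 0, 0, 8.5, 0, 0, 0, 0, 8.5, 0, 0, 0, 0, 8.5, 0, 0, 0, 0]}}

```text
clock: 21.58
eef_pos: [0.5139, 0.2651, 0.0835]
tool_rot: [0.762, 0.647, 0.025, -0.028]
ft_force: [0.2, -0.4, 0.2]
grip_width: 0.0848
grasp_force: 0.0
```

Request:
{"op": "carry_out", "data": {"increments": [8.5, 0.1, -0.01, -1.4, 0, 8.5, 0.2, -0.03, -2.8, 0, 8.5, 0.25, -0.03, -3.3, 0, 8.5, 0.25, -0.03, -3.3, 0, 8.5, 0.25, -0.03, -3.3, 0]}}

```text
clock: 22.2
eef_pos: [0.5143, 0.2651, 0.2272]
tool_rot: [0.762, 0.647, 0.025, -0.028]
ft_force: [0.4, -0.0, 1.0]
grip_width: 0.0848
grasp_force: 0.0
```

Request:
{"op": "carry_out", "data": {"increments": [8.5, -4, -4, 0, 0, 8.5, -4, -4, 0, 0, 8.5, -4, -4, 0, 0, 8.5, 0, 0, 0, 0, 8.5, 0, 0, 0, 0]}}

```text
clock: 22.82
eef_pos: [0.3774, 0.1668, 0.2188]
tool_rot: [0.762, 0.647, 0.026, -0.028]
ft_force: [0.2, -0.8, 0.5]
grip_width: 0.0852
grasp_force: 0.0
```

```bash
python3 - <<'E'
from h import *
np.set_printoptions(precision=4,suppress=True)
p=bot.camera("top"); W=cloud(p); Z=W[...,2]
for x,y in [(.4775,-.064),(.5125,-.0095),(.459,.0255)]:
    s=(np.hypot(W[...,0]-x,W[...,1]-y)<.009); print("slug z",np.nanpercentile(Z[s],[10,50,90]) if s.any() else "hidden")
p=bot.camera("scene")
cv2.imwrite("pics/s6.png",cv2.resize(p["pixels"][130:330,220:480],None,fx=3,fy=3))
E
```

```text
slug z [0.0678 0.07   0.073 ]
slug z [0.0657 0.0685 0.0711]
slug z [0.0685 0.0709 0.0728]
```

View pics/s6.png

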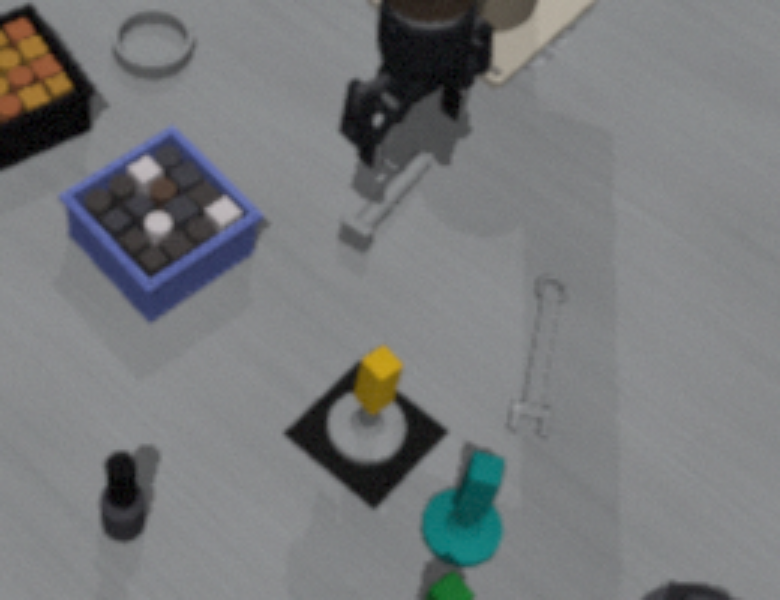

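The tamper stands upright, centred on its mat (foot at (366,427), mat centre about (366,432)). All three slugs are level with the rim and the gripper is clear.

```bash
python3 -c "
from workcell import bot
print(bot.job_done())"
```

```text
the job is handed in; nothing more can be done
None
```

I pressed all three bright offcuts level with the crate rim using only the tamper (measured tops 68.5 to 71 mm against the 70 mm rim), stood it upright within about 3 mm of its mat's middle, and handed in at about 23 s; the hand-in call returned no verdict.

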